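Park the indexing plunger of the rotary marking fixture

TASK

Free the round table of the rotary marking fixture: pull its spring plunger's T-knob straight up, twist it counter-clockwise (seen from above) to its rest notch a sixth of a turn (60 degrees) on, and let it settle there so that it stays up by itself. Leave the same plunger on the straight slide fixture locked down, and let go of everything.

Things in the scene. Friction and masses are not known exactly. Their poses are not given: they have to be found in the camera images.
- rotary_knob (a point): Centre of the black T-knob (bar 56 long, 14 wide, 24 mm high) to be parked, on the fixture with the round aluminium index table (180 mm across, ring of holes). Moves with the knob: x along the bar, y across it, z up the axis of pull and twist. Down, it is 87 mm above the bench; bar underside 75 mm, steel sleeve below it (radius 23 mm) tops out at 61 mm, the rest of the fixture is lower. Fixture fixed, yaw varies.
- rotary_lift (a joint): Pull of that plunger, m: 0 down, up to 0.030 (stop). Spring 5.5 N at 0, 9 N at 0.030; the knob weighs about 1 N more. A cross pin under the knob sits in a deep slot of the sleeve; above a lift of 0.014 it clears the rim and can turn (pull 0.018 to 0.026). In the rest notch it stands at 0.010 with 4 mm walls either side; let go above the notch, the spring draws it in.
- rotary_turn (a joint): Twist of that knob about the vertical, rad, positive counter-clockwise from above. 0 in the deep slot, with 0.17 play either way; the rest notch is centred at 1.05 and takes the pin from about 0.80 to 1.30; stop at 1.31. Turns easily once lifted.
- rail_lift (a joint): Pull of the identical plunger on the other fixture (long and straight, with a vee block on a carriage), m: 0 fully down, grows upwards, same spring. Bystander: it must stay down.

How it is judged (in metres and radians):
On the way:
1. the rotary fixture's knob is pulled up clear of the sleeve's rim (lift over 14 mm) (value of joint rotary_lift above 0.014 m), for 0.1 s.
At the end, for the whole second after the job is handed in: The rotary fixture's knob rests in its rest notch, still, at a lift of 8 to 12 mm and a twist of 0.75 to 1.35 rad; the straight slide fixture's plunger is fully down (within 3 mm) (value of joint rotary_lift between 0.008 and 0.012 m and value of joint rotary_turn between 0.75 and 1.35 rad and velocity of joint rotary_lift between -0.01 and 0.01 m/s and value of joint rail_lift below 0.003 m); the robot touches nothing.
It fails at once if the straight slide fixture's plunger is pulled up by more than 6 mm (value of joint rail_lift above 0.006 m).
It also fails if it takes over 32 s, if anything falls off the work surface, if the arm or the gripper's body presses on something with over 40 N, if the wrist force passes 120 N, or if a joint passes its speed limit or range.

ROBOT

A 6-joint arm with a two-finger parallel gripper is mounted at the origin on the work surface. World frame = base frame: x ahead of the robot, y to its left, z up, the work surface at z = 0. Lengths are in mm, angles in degrees, forces in N, time in s.
With the tool pointing down it reaches from about 350 to 850 mm from the base axis. Payload 8.1 kg.
Tool frame: the origin (TCP) lies between the finger pads; the fingertips stand 25 mm ahead of it and the grasp point (between the pads) lies 6 mm ahead of it (r.tcp_to_tips is the distance from the TCP to the fingertips, in mm); z points along the fingers, y is the line along which they close (so a half turn about z gives the same grasp; the last joint's range is limited). The gripper opens to 85 mm and grips with 20 to 120 N. Pads are 22 mm wide; open, the fingers measure 114 mm over their backs; the gripper's body (76 mm by 85 mm) begins 54 mm behind the grasp point. The pads swing forward as they close: fully open they stand 13 mm farther back than shut.
Start: joints at [70.967, 7.471, 85.268, -0, 87.261, -4.893], TCP at [146.559, 581.83, 233.792] pointing down, gripper open.
Joint ranges: [-169.43, 169.43], [-51.17, 129.36], [1.28, 143.12], [-76.62, 256.62], [0, 156.53], [-152.29, 152.29]. Speed limits (degrees/s): [136.94, 136.94, 159.86, 180, 180, 180].

INTERFACE

Orientations are given as [roll, pitch, yaw] about the fixed x, y, z axes, in that order (R = Rz(yaw) Ry(pitch) Rx(roll)).
In Python, from bench import r gives the robot as it stands.
- The arm moves only by the tool apply_moves, never from a script. Its arguments are lists of equal length, an entry for each row: "angular": the turn, a rotation vector about the world's x, y, z in units of 8 degrees (1.0 is 8 degrees), a list of three; "travel": the shift along the world's x, y, z in units of 40 mm (1.0 is 40 mm), a list of three; "jaw": the opening, from 0 (shut) to 1 (fully open). A call has 1 to 20 rows; each row shifts and turns the commanded pose from where the row before left it; what a row does not reach is not made up. A row lasts 1/8 s, in which the tool goes at most 62.5 mm and 10.7 degrees, less where a joint would pass 70% of its speed; a pose out of reach is approached as far as the arm can. A call is refused whole if a number of a shift passes 1 or a number of a turn 1, either way. A call with a gripper value outside its range is refused whole. The fingers move at their own pace and stop on an object; "force" is the grip in N (left out, the last holds). Time passes only in rows, so rows that do not move let the fingers close. It gives the time, the measured TCP pose, the force, the opening and the grip force at its end, in the units of the state.
- r.sense(): the state, without advancing time (a new reading comes with each control period).
- r.snapshot(name): name is "side" or "top"; returns a dict with "color" (420x560x3 uint8, red, green, blue), "fx", "fy", "cx", "cy" (pixels), "R" (3x3) and "t" (3): a world point X has camera coordinates R X + t. Camera axes: x right, y down, z forward; pixel columns grow to the right and rows downward; lengths in mm; the calibration is good to about 2 mm. A picture is of the moment at which its call begins. There is no depth.
- r.hand_in(): hands the job in; it is judged then, once.
The state is a dict: "time": time; "joint_pos": joint angles; "qd": joint speeds; "joint_efforts": joint torques, N m; "tool_pos": TCP position; "tcp_rot": TCP orientation; "ft_force": force on the tool from outside, world axes, zero at the start; "wrist_torque": the same for the moment, N m; "finger_gap": finger opening in mm; "grip_force": force on a finger pad.
Only numpy, scipy, OpenCV 4.12 (cv2) and the standard library are available. Lean on these libraries where they do the work, as an engineer would, in place of code of your own. Each camera call takes 0.05 s, during which the arm holds its last target. There are 200 camera calls.

## Working session

There is one attempt and no reset: what is moved stays moved. The work goes in short steps, Python scripts to look and compute and a tool call to move; the robot and the scene stay as the last step left them, time stands still between calls to the robot, and variables do not carry over. Pictures are saved under pics/ and viewed, at most 10 in all, crops included, and the job is handed in when it is done.

Besides the shell and the picture viewer there is one more tool, called after "Call:" as a command line: name --argument value ..., lists and objects as JSON in quotes. apply_moves: Moves the arm, as the interface text tells. Its arguments: {"type":"object","properties":{"angular":{"type":"array"},"travel":{"type":"array"},"jaw":{"type":"array"},"force":{"type":"number"}},"required":["angular","travel","jaw"]}

```bash
mkdir -p pics; python3 - <<'E'
from bench import r
import cv2
for n in("top","side"):
    s=r.snapshot(n); cv2.imwrite(f"pics/{n}0.png",s["color"][:,:,::-1]); print(n,s["fx"],s["cx"],s["cy"],s["R"],s["t"])
s=r.sense();print(s["time"],s["tool_pos"],s["tcp_rot"])
E
```

```text
top 532.8896971419301 276.1807549349372 212.98387923199388 [[-0.02706282 -0.99953372 -0.01414024]
 [-0.99109868  0.0286736  -0.13000474]
 [ 0.13034957  0.01049608 -0.99141254]] [6.55825318e-01 5.39670336e+02 1.05896220e+03]
side 434.6161817570729 285.0529584087634 212.06779233263345 [[-0.8266416  -0.56266568  0.00842546]
 [-0.40630758  0.58643503 -0.70071971]
 [ 0.38932995 -0.58266739 -0.71338693]] [427.30926393 272.34170058 590.31957395]
0.1 [146.38503411 581.34605146 232.8362918 ] [-1.79902030e+02 -7.86338620e-03  1.65859656e+02]
```

View pics/top0.png

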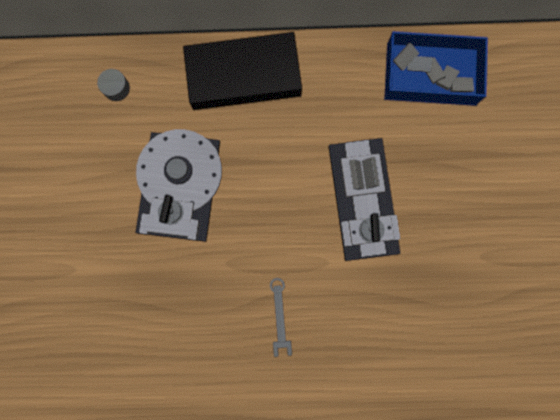

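View pics/side0.png

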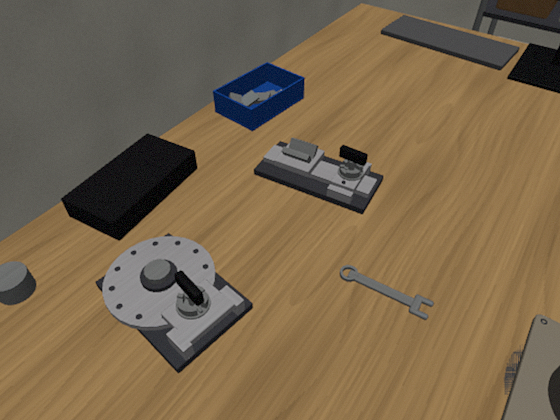

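The round table is the left fixture: its knob is at top (166,209) and side (189,288). The rail knob is at top (375,228). Next I measure the rotary knob by mask.

```bash
cat > h.py <<'E'
import cv2,numpy as np
def blob(img,seed,w,th):
    g=img.max(2); u,v=seed; m=np.zeros(g.shape,np.uint8)
    m[v-w:v+w,u-w:u+w]=(g[v-w:v+w,u-w:u+w]<th)
    n,l,st,c=cv2.connectedComponentsWithStats(m,connectivity=4)
    k=l[v,u]; p=np.argwhere(l==k)[:,::-1].astype(np.float32)
    return cv2.minAreaRect(p),p.mean(0),len(p)
def ray(s,p):
    R,t=np.array(s["R"]),np.array(s["t"]); d=R.T@[(p[0]-s["cx"])/s["fx"],(p[1]-s["cy"])/s["fy"],1]
    return -R.T@t,d
def onz(s,p,z):
    o,d=ray(s,p); return o+d*(z-o[2])/d[2]
def tri(a,pa,b,pb):
    o1,d1=ray(a,pa);o2,d2=ray(b,pb)
    k=np.linalg.lstsq(np.c_[d1,-d2],o2-o1,rcond=None)[0]
    x,y=o1+d1*k[0],o2+d2*k[1]; return (x+y)/2,np.linalg.norm(x-y)
E
python3 - <<'E'
from bench import r
from h import *
T,S=r.snapshot("top"),r.snapshot("side")
for th in (35,45,60):
    a=blob(T["color"],(166,208),20,th);b=blob(S["color"],(189,288),26,th)
    print(th,a,b); print(tri(T,a[1],S,b[1]),onz(T,a[1],88))
    bp=cv2.boxPoints(a[0]); print(np.round([onz(T,q,99)[:2] for q in bp]))
out=np.hstack([cv2.resize(T["color"][179:239,136:196],(400,400),interpolation=0),cv2.resize(S["color"][258:318,159:219],(400,400),interpolation=0)])
cv2.imwrite("pics/crop.png",out[:,:,::-1])
E
```

```text
35 (((279.5, 209.5), (419.0, 559.0), 90.0), array([279.55057, 209.49998], dtype=float32), 235095) (((186.39041137695312, 286.54107666015625), (41.38029479980469, 23.83504867553711), 24.443954467773438), array([187.4555 , 287.46185], dtype=float32), 472)
(array([ 631.59419365,   41.96291979, -155.03833938]), np.float64(171.2780005052378)) [539.21603943 -21.77921328  88.        ]
[[ 989.  540.]
 [ 949. -599.]
 [ 137. -521.]
 [ 161.  507.]]
45 (((279.5, 209.5), (419.0, 559.0), 90.0), array([279.59036, 209.50067], dtype=float32), 235014) (((186.3922882080078, 286.579345703125), (42.199615478515625, 23.854219436645508), 24.567171096801758), array([187.16733, 287.44025], dtype=float32), 502)
(array([ 631.65640873,   42.1785278 , -154.50867072]), np.float64(171.92707839784916)) [539.21242783 -21.85694091  88.        ]
[[ 989.  540.]
 [ 949. -599.]
 [ 137. -521.]
 [ 161.  507.]]
60 (((166.07691955566406, 208.61538696289062), (9.41357421875, 27.456260681152344), 11.309932708740234), array([165.88084, 208.77448], dtype=float32), 235) (((186.8878173828125, 285.4097595214844), (52.102901458740234, 28.35626983642578), 24.775142669677734), array([183.79488, 285.52563], dtype=float32), 702)
(array([550.17694421, 203.2647016 ,  88.92027466]), np.float64(7.796690788412324)) [547.12001254 201.02737602  88.        ]
[[522. 212.]
 [574. 202.]
 [570. 184.]
 [518. 195.]]
```

View pics/crop.png

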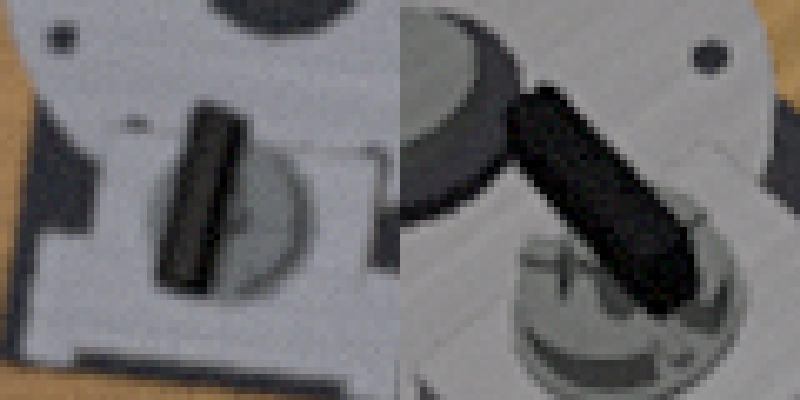

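The crops show the bar clearly. It is about (199,199) in the left crop and (200,200) in the right one, so side pixel about (189,288). I'll cross-check position and yaw with the side view.

```bash
python3 - <<'E'
from bench import r
from h import *
T,S=r.snapshot("top"),r.snapshot("side")
print(tri(T,(166,208.7),S,(189.5,288.3)),onz(S,(189.5,288.3),87))
# top edge midpoints of bar in side crop (upper face lies left/up); sleeve centre in top at z 61
print(onz(T,(136+232/6.67,179+222/6.67),61))
a,b=onz(T,(169,195.5),99),onz(T,(163.9,222),99);print(a,b,np.degrees(np.arctan2(*(b-a)[1::-1])))
E
```

```text
(array([547.67391399, 201.6567175 ,  83.03137467]), np.float64(0.7486333125258062)) [544.95619998 203.1724593   87.        ]
[543.63871689 197.08424256  61.        ]
[571.44065782 192.51836626  99.        ] [519.79314457 202.4518327   99.        ] 169.11313318876287
```

Call:
apply_moves --angular '[[0,0,0.04],[0,0,0.04],[0,0,0.04],[0,0,0.04],[0,0,0.04],[0,0,0.04],[0,0,0.04],[0,0,0.04],[0,0,0.04],[0,0,0.04],[0,0,0]]' --travel '[[1,-0.95,0],[1,-0.95,0],[1,-0.95,-0.1],[1,-0.95,-0.2],[1,-0.95,-0.2],[1,-0.95,-0.2],[1,-0.95,-0.2],[1,-0.95,-0.2],[1,-0.95,-0.2],[1,-0.95,-0.2],[0,0,0]]' --jaw '[1,1,1,1,1,1,1,1,1,1,1]' --force 40

```text
time: 1.68
tool_pos: [548.3, 198.5, 172.7]
tcp_rot: [-179.9, -0.0, 168.8]
ft_force: [0.4, 0.6, 0.4]
finger_gap: 85.6
grip_force: 0.0
```

Call:
apply_moves --angular '[[0,0,0],[0,0,0],[0,0,0],[0,0,0],[0,0,0]]' --travel '[[-0.05,0.04,-0.5],[0,0,-0.5],[0,0,-0.5],[0,0,-0.45],[0,0,0]]' --jaw '[1,1,0.8,0.6,0.45]'

```text
time: 2.3
tool_pos: [542.7, 203.3, 93.2]
tcp_rot: [-179.9, -0.2, 169.1]
ft_force: [-0.3, -0.3, 1.0]
finger_gap: 38.7
grip_force: 0.0
```

```bash
python3 - <<'E'
from bench import r
from h import *
T,S=r.snapshot("top"),r.snapshot("side")
out=np.hstack([cv2.resize(T["color"][149:269,106:226],(400,400),interpolation=2),cv2.resize(S["color"][228:348,129:249],(400,400),interpolation=2)])
cv2.imwrite("pics/crop2.png",out[:,:,::-1])
E
```

```text
(no output)
```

View pics/crop2.png

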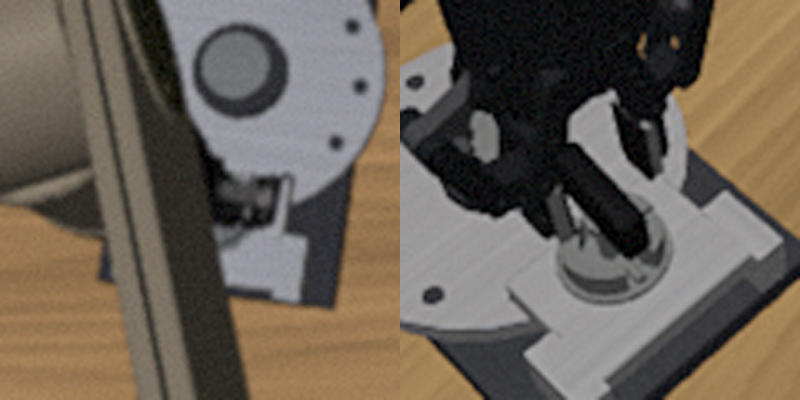

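The bar (right crop, about (600,200)) sits between the fingertips, which are at about (560,215) and (650,160). I nudge the tool to centre and close.

Call:
apply_moves --angular '[[0,0,0],[0,0,0],[0,0,0],[0,0,0],[0,0,0],[0,0,0]]' --travel '[[0.06,-0.04,0],[0,0,0],[0,0,0],[0,0,0],[0,0,0],[0,0,0]]' --jaw '[0.4,0.25,0,0,0,0]' --force 60

```text
time: 3.15
tool_pos: [547.7, 202.0, 96.8]
tcp_rot: [180.0, 0.1, 169.1]
ft_force: [-0.6, -0.3, 6.0]
finger_gap: 11.3
grip_force: 58.8
```

```bash
python3 - <<'E'
from bench import r
from h import *
T,S=r.snapshot("top"),r.snapshot("side")
for i in range(2):
    s=r.sense();print(s["tool_pos"],s["ft_force"],s["finger_gap"],s["grip_force"],s["wrist_torque"])
cv2.imwrite("pics/crop3.png",cv2.resize(S["color"][238:338,139:239],(500,500),interpolation=2)[:,:,::-1])
E
```

```text
[547.6863196  201.99080159  96.8178319 ] [ 0.48425617 -0.63153199  5.82904314] 11.750716263329835 58.80763292312622 [-0.03627846  0.06684832  0.02730118]
[547.6863196  201.99080159  96.8178319 ] [ 0.48425617 -0.63153199  5.82904314] 11.750716263329835 58.80763292312622 [-0.03627846  0.06684832  0.02730118]
```

View pics/crop3.png

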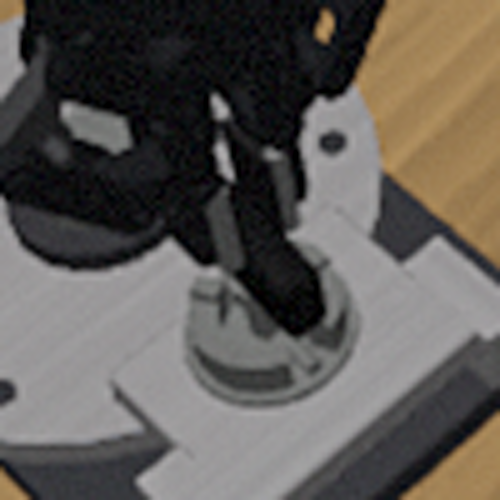

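The grip on the bar looks centred: tips at about (235,265) and (285,225), bar centre expected at (252,251). Lifting 22 mm.

Call:
apply_moves --angular '[[0,0,0],[0,0,0],[0,0,0],[0,0,0],[0,0,0],[0,0,0]]' --travel '[[0,0,0.14],[0,0,0.14],[0,0,0.14],[0,0,0.14],[0,0,0],[0,0,0]]' --jaw '[0,0,0,0,0,0]'

```text
time: 4.0
tool_pos: [547.1, 201.8, 117.2]
tcp_rot: [180.0, 0.0, 169.1]
ft_force: [6.8, 1.9, -8.0]
finger_gap: 11.4
grip_force: 58.4
```

Call:
apply_moves --angular '[[0,0,0.6],[0,0,0.6],[0,0,0.6],[0,0,0.6],[0,0,0.6],[0,0,0]]' --travel '[[0,0,0],[0,0,0],[0,0,0],[0,0,0],[0,0,0],[0,0,0]]' --jaw '[0,0,0,0,0,0]'

```text
time: 4.75
tool_pos: [547.1, 202.0, 117.1]
tcp_rot: [180.0, 0.0, -166.9]
ft_force: [5.5, 2.6, -8.9]
finger_gap: 11.6
grip_force: 58.4
```

```bash
python3 - <<'E'
from bench import r
from h import *
T,S=r.snapshot("top"),r.snapshot("side")
s=r.sense();print(s["tool_pos"],s["ft_force"],s["finger_gap"],s["wrist_torque"])
cv2.imwrite("pics/crop4.png",cv2.resize(S["color"][238:338,139:239],(500,500),interpolation=2)[:,:,::-1])
E
```

```text
[547.1576517  202.04738478 117.15327334] [ 6.42694489  2.50392219 -8.96461598] 11.368205582837666 [ 0.54363328 -1.22599644  0.00701947]
```

View pics/crop4.png

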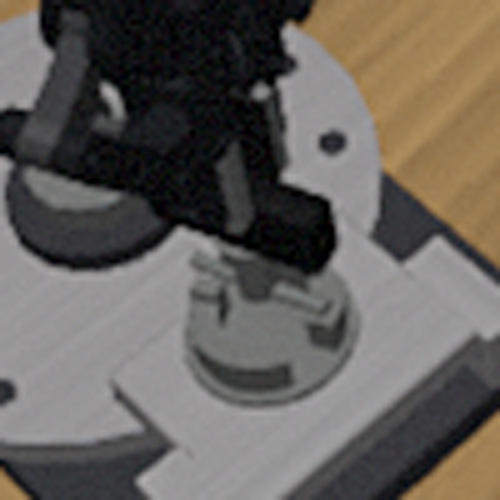

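The knob is up at about (270,230), its cross pin shows above the sleeve rim, and it turns freely with no z torque. Twisting the rest of the way.

Call:
apply_moves --angular '[[0,0,0.75],[0,0,0.75],[0,0,0.75],[0,0,0.75],[0,0,0.75],[0,0,0.75],[0,0,0],[0,0,0]]' --travel '[[0,0,0],[0,0,0],[0,0,0],[0,0,0],[0,0,0],[0,0,0],[0,0,0],[0,0,0]]' --jaw '[0,0,0,0,0,0,0,0]'

```text
time: 5.85
tool_pos: [547.0, 202.4, 117.1]
tcp_rot: [180.0, 0.0, -130.9]
ft_force: [5.8, 4.9, -9.8]
finger_gap: 11.5
grip_force: 58.5
```

Call:
apply_moves --angular '[[0,0,0],[0,0,0],[0,0,0],[0,0,0],[0,0,0]]' --travel '[[0,0,-0.08],[0,0,-0.08],[0,0,-0.06],[0,0,0],[0,0,0]]' --jaw '[0,0,0,0,0]'

```text
time: 6.48
tool_pos: [547.0, 202.4, 108.4]
tcp_rot: [180.0, 0.0, -130.9]
ft_force: [5.6, 4.4, -8.6]
finger_gap: 11.4
grip_force: 58.6
```

Call:
apply_moves --angular '[[0,0,0],[0,0,0],[0,0,0],[0,0,0]]' --travel '[[0,0,-0.05],[0,0,0],[0,0,0],[0,0,0]]' --jaw '[0,0,0,0]'

```text
time: 6.98
tool_pos: [547.1, 202.4, 106.9]
tcp_rot: [180.0, 0.1, -130.9]
ft_force: [4.5, 4.4, -5.7]
finger_gap: 11.7
grip_force: 58.9
```

Contact with the notch floor. Opening.

Call:
apply_moves --angular '[[0,0,0],[0,0,0],[0,0,0],[0,0,0],[0,0,0],[0,0,0],[0,0,0],[0,0,0]]' --travel '[[0,0,0],[0,0,0],[0,0,0],[0,0,0],[0,0,0],[0,0,0.5],[0,0,0.5],[0,0,0.5]]' --jaw '[0.3,0.5,0.6,0.6,0.6,0.6,0.6,0.6]'

```text
time: 7.98
tool_pos: [547.6, 202.1, 170.0]
tcp_rot: [-179.9, 0.1, -130.9]
ft_force: [0.4, 0.9, 0.2]
finger_gap: 51.4
grip_force: 0.0
```

Call:
apply_moves --angular '[[0,0,0],[0,0,0],[0,0,0],[0,0,0],[0,0,0],[0,0,0],[0,0,0],[0,0,0]]' --travel '[[0,0,1],[0,0,1],[-0.5,0.9,0],[-0.5,0.9,0],[-0.5,0.9,0],[-0.5,0.9,0],[-0.5,0.9,0],[0,0,0]]' --jaw '[0.6,0.6,0.6,0.6,0.6,0.6,0.6,0.6]'

```text
time: 8.98
tool_pos: [445.6, 384.2, 249.0]
tcp_rot: [180.0, 0.1, -130.7]
ft_force: [0.1, 0.4, 0.4]
finger_gap: 51.1
grip_force: 0.0
```

```bash
python3 - <<'E'
from bench import r
from h import *
T,S=r.snapshot("top"),r.snapshot("side")
s=r.sense();print(s["tool_pos"],s["ft_force"],s["finger_gap"])
out=np.hstack([cv2.resize(T["color"][179:239,136:196],(400,400),interpolation=2),cv2.resize(S["color"][258:318,159:219],(400,400),interpolation=2)])
cv2.imwrite("pics/crop5.png",out[:,:,::-1])
E
```

```text
[447.08854818 382.01873892 248.58308412] [ 0.06229441 -0.1988531  -0.09074273] 51.165393462734244
```

View pics/crop5.png

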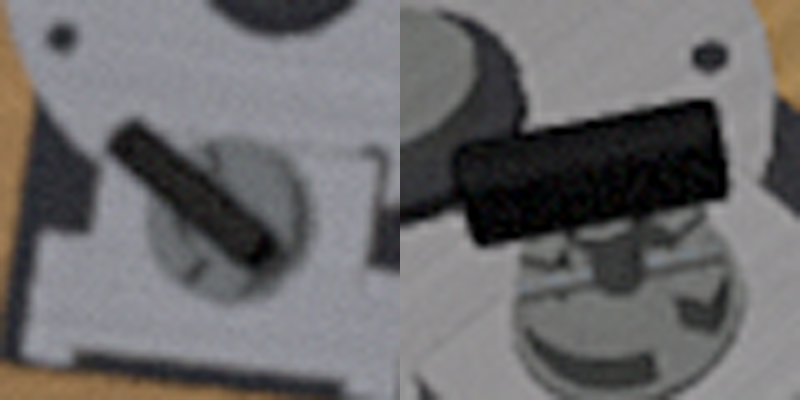

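The knob stands turned and free: centre at left crop (192,193) and right crop (595,172). I check its lift and angle.

```bash
python3 - <<'E'
from bench import r
from h import *
T,S=r.snapshot("top"),r.snapshot("side")
k=60/400
print(tri(T,(136+192*k,179+193*k),S,(159+193*k,258+172*k)))
print(tri(T,(136+199*k,179+199*k),S,(159+200*k,258+200*k)),"before")
a,b=onz(T,(136+122*k,179+132*k),109),onz(T,(136+262*k,179+253*k),109);print(a,b,np.degrees(np.arctan2(*(b-a)[1::-1])))
E
```

```text
(array([547.88371555, 201.77852808,  94.06316197]), np.float64(0.09382898971254611))
(array([547.56923519, 201.96337476,  84.13968515]), np.float64(0.08571403642932458)) before
[564.12277622 218.77953752 109.        ] [527.70668006 178.30609129 109.        ] -131.97938606317518
```

Lift is 9.9 mm and the twist is about 59° (228° − 169°), which matches the rest notch. Handing in.

```bash
python3 -c "
from bench import r
print(r.hand_in())"
```

```text
the job is handed in; nothing more can be done
None
```

I handed the job in at about 9 s with the rotary knob parked in its rest notch, measured at about 10 mm lift and 59° twist; the rail plunger was never approached and the gripper is clear of everything, but the hand-in gave no verdict.

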